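# Level the sensor stand with a wedge and seat the sensor head on its pegs

### The arm

A 7-joint arm with a two-finger parallel gripper is mounted at the origin on a cart in front of the work surface, level with it; the furniture and walls round the work are solid. World frame = base frame: x ahead of the robot, y to its left, z up, the work surface at z = 0. Lengths are in m, angles in rad, forces in N, time in s.
With the tool pointing down it reaches from about 0.4 to 0.85 m from the base axis. Payload 10.4 kg.
Tool frame: the origin (TCP) lies on the centre line of the jaws, within the pads' length; the fingertips stand 22 mm ahead of it and the grasp point (between the pads) lies 3 mm ahead of it; z points along the fingers, y is the line along which they close (so a half turn about z gives the same grasp; the last joint's range is limited). The gripper opens to 87 mm and grips with 3 to 60 N. Pads are 19 mm wide; open, the fingers measure 117 mm over their backs; the gripper's body (75 mm by 190 mm) begins 51 mm behind the grasp point.
Start: joints at [1.21, 0.332, -0.065, 1.46, 0.022, 1.35, -0.088], TCP at [0.207, -0.59, 0.245] pointing down, gripper open.
Joint ranges: [-2.6, 2.6], [-0.5, 2.12], [-1.47, 1.34], [0.16, 2.42], [-1.27, 4.41], [0.06, 2.06], [-2.6, 2.6]. Speed limits (rad/s): [2.22, 2.22, 2.79, 2.79, 3.14, 3.14, 3.14].

### API

Orientations are given as a unit quaternion [x, y, z, w].
In Python, from bench import r gives the robot as it stands.
- The arm moves only by the shell command python3 jog.py [FORCE], which reads ROWS from standard input. ROWS is a JSON list of rows, 1 to 12 of them, each of 5 numbers: dx, dy, dz in units of 50 mm, then a turn about the tool's z in units of 0.05 rad, then the finger opening in m; each row is the pose to reach, as a shift and turn from the pose commanded when the command began, along the tool's axes at that moment; what a row does not reach only later rows make up. A row lasts 1/10 s, in which the tool goes at most 0.05 m and 0.15 rad, less where a joint would pass 70% of its speed; a pose out of reach is approached as far as the arm can. The fingers move at their own pace and stop on an object; FORCE is the grip in N (left out, the last holds). Time passes only in rows, so rows that do not move let the fingers close. It prints the time, the measured TCP pose, the force, the opening and the grip force at its end. Input that does not fit is refused with a message, and nothing moves.
- r.read_state(): the state, without advancing time (a new reading comes with each control period).
- r.camera(name): name is "side" or "top"; returns a dict with "img" (420x560x3 uint8, red, green, blue), "fx", "fy", "cx", "cy" (pixels), "pose" (4x4, takes a point from camera to world coordinates). Camera axes: x right, y down, z forward; pixel columns grow to the right and rows downward; lengths in m; the calibration is good to about 2 mm. A picture is of the moment at which its call begins. There is no depth.
- r.close_job(): hands the job in; it is judged then, once.
The state is a dict: "time": time; "joint_positions": joint angles; "joint_vel": joint speeds; "joint_torque": joint torques, N m; "ee_pos": TCP position; "eef_rot": TCP orientation; "ft_force": force on the tool from outside, world axes, zero at the start; "torque": the same for the moment, N m; "width": finger opening in m; "grip_force": force on a finger pad.
Only numpy, scipy, OpenCV 4.12 (cv2) and the standard library are available. Lean on these libraries where they do the work, as an engineer would, in place of code of your own. Each camera call takes 0.05 s, during which the arm holds its last target. There are 200 camera calls.

### The job

Push the orange wedge, thin end first, under the free front edge of the sensor stand's hinged plate until the plate sits level, flush with the grey side cheeks. Then lift the white sensor head out of its sloping blue rack and set it down gently on the plate's two pegs, lens end over the thick peg, so that it is fully home, flat on the plate. Leave the wedge in place holding the plate level, and leave the other things on the table where they stand.

Things in the scene. Friction and masses are not known exactly. Their poses are not given: they have to be found in the camera images.
- stand: grey U-shaped stand fixed to the table: two side cheeks (160 long, 14 thick, tops 40 mm above the table, inner gap 96 mm), bolt lugs out to 83 mm each side, back block from x = +72 to +90 mm. Origin on the table below the middle of its hinged plate; x from the open front (roughly facing the robot) to the back block, z up
- plate (a joint): angle (rad) of the stand's hinged aluminium plate (138 x 92 x 12 mm, 0.45 kg), pivot along y at stand x = +70 mm, z = 34 mm. 0 = drooping at rest, free front edge low; 0.12 = level, top flush with the cheeks. It swings freely and falls back unless held up from below
- seat (a point): point on the plate's top face at the middle of the sensor head's place; x towards the back (hinge), z normal to the plate. With the plate level it is 40 mm above the table and straight above the stand's origin. The seated head's origin coincides with it, axes parallel
- thick_peg (a point): tip of the thick steel peg (16 mm diameter, 22 mm high, tip tapered over its last 8 mm) on the plate, 32 mm behind the seat point (hinge side)
- thin_peg (a point): tip of the thin steel peg (10 mm diameter, 22 mm high, tip tapered over its last 8 mm), 32 mm in front of the seat point
- free_edge (a point): middle of the lower front edge of the plate (yellow strip on the face above it), 140 mm in front of the hinge; 11 mm above the table when the plate droops, 28 mm when it is level. The front between the cheeks below it is open to the table, so the wedge slides on the table
- wedge: orange wedge 150 x 40 mm, 0.15 kg, loose. Origin mid underside; x towards the thin tip at x = +75 mm. Top climbs straight from 5 mm at the tip to 32 mm at x = -33 mm (slope 0.25), then a flat heel, 32 mm high, to x = -75 mm: grip it there across its 40 mm width. Self-locking by friction under the plate. The plate is level when the 28 mm thick section, at x = -17 mm, is under the free edge
- rack: blue sloping rack fixed to the table, footprint 130 x 100 mm, 93 mm high. Its face slopes at 30 degrees, rising towards its +x (away from the robot); face centre 60 mm above the origin, which lies on the table under its middle. A lip 12 mm above the face closes the lower end; the other sides are open
- head: white sensor head, housing 110 x 64 x 42 mm, 0.3 to 0.6 kg; black grip rib on top along x, 80 long, 20 wide, from 42 to 73 mm above the underside; lens barrel at the +x end. Origin mid underside, z out of the top. Holes in the underside, 24 deep: 18 mm at x = +32 (thick peg), 12 mm at x = -32 (thin peg). Starts on the rack's slope, tilted 30 degrees, lens end up, other end at the lip
- head_grip (a point): middle of the grip rib of the sensor head, 60 mm above its underside; axes as the head's
- lens (a point): middle of the lens glass of the sensor head, 69 mm from its origin along x, 26 mm above its underside; axes as the head's
- mug: bystander: blue and white mug with handle, 112 mm over the handle, 92 mm high; origin under its middle
- spray: bystander: white spray bottle with blue trigger head, 82 x 64 x 199 mm high; origin under its middle
- torch: bystander: black torch standing upright, 29 mm diameter, 113 mm high; origin under its middle
- tape_measure: bystander: yellow pocket tape measure standing up, 35 x 74 x 67 mm; origin under its middle
- tape: bystander: roll of beige masking tape lying flat, 98 mm diameter, 25 mm high; origin under its middle

How it is judged:
By the outcome, as a careful person would: the job done as asked, in the order asked, and still so for the second after the job is handed in, with the robot touching nothing.
It also fails if it takes over 64 s, if anything falls off the work surface, if the arm or the gripper's body presses on something with over 40 N, if the wrist force passes 120 N, or if a joint passes its speed limit or range.

## Working session

There is one attempt and no reset: what is moved stays moved. The work goes in short steps, Python scripts to look and compute and a shell command to move; the robot and the scene stay as the last step left them, time stands still between calls to the robot, and variables do not carry over. Pictures are saved under pics/ and viewed, at most 10 in all, crops included, and the job is handed in when it is done.

```bash
ls; mkdir -p pics; python3 - <<'E'
from bench import r
import cv2,numpy as np
s=r.read_state();print({k:np.round(v,3).tolist() for k,v in s.items()})
for n in("side","top"):
    c=r.camera(n);cv2.imwrite(f"pics/{n}0.png",c["img"][:,:,::-1]);print(n,c["fx"],c["fy"],c["cx"],c["cy"],np.round(c["pose"],4).tolist())
E
```

```text
bench.py
jog.py
pics
{'time': 0.0, 'joint_positions': [1.21, 0.333, -0.065, 1.461, 0.022, 1.35, -0.089], 'joint_vel': [0.002, -0.0, -0.0, 0.0, 0.002, -0.0, -0.002], 'joint_torque': [-0.0, -62.326, 0.024, -38.989, -0.061, 0.04, 0.0], 'ee_pos': [0.207, -0.589, 0.244], 'eef_rot': [0.986, 0.168, -0.0, -0.001], 'ft_force': [-0.588, 0.259, 0.4], 'torque': [0.022, 0.005, -0.002], 'grip_force': 0.0, 'width': 0.087}
side 431.1054299920512 431.1054299920512 281.22891922421667 210.19124946400018 [[-0.9484, -0.2056, 0.2414, 0.2722], [-0.317, 0.6004, -0.7342, 0.8967], [0.006, -0.7728, -0.6346, 0.9007], [0.0, 0.0, 0.0, 1.0]]
top 531.9799150336477 531.9799150336477 275.52421670466646 219.36600603837397 [[0.008, -0.9858, 0.1679, 0.2552], [-0.9999, -0.0063, 0.0108, -0.0373], [-0.0096, -0.168, -0.9857, 1.9802], [0.0, 0.0, 0.0, 1.0]]
```

View pics/side0.png

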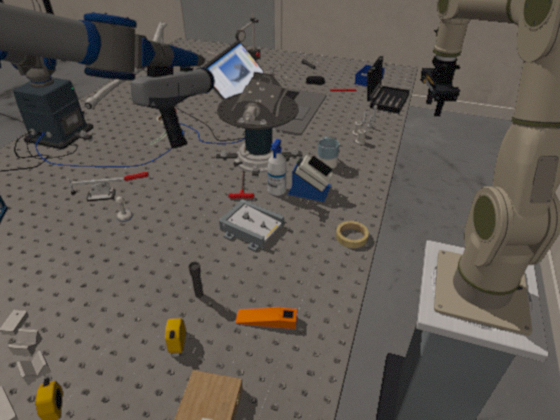

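View pics/top0.png

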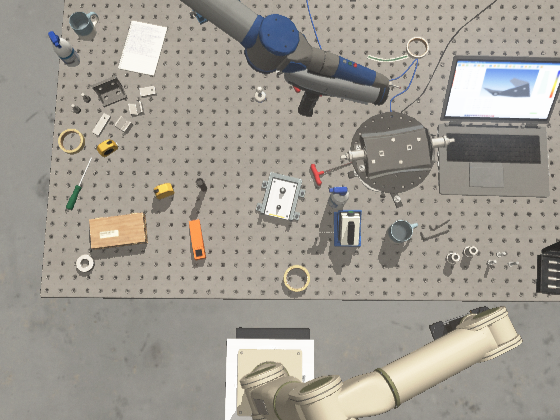

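The side view shows the wedge at (268,317), stand (252,222), rack with head (313,178), tape (352,234) and spray (276,172). In the top view the wedge is at (197,240) with its heel at the near end, the stand at (280,197) and the rack/head at (348,228). Next I'll enlarge these.

```bash
cat > h.py <<'E'
import numpy as np,cv2
from bench import r
class Cam:
    def __init__(s,n):
        c=r.camera(n);s.img=c["img"];s.K=np.array([[c["fx"],0,c["cx"]],[0,c["fy"],c["cy"]],[0,0,1]]);s.T=np.array(c["pose"]);s.o=s.T[:3,3]
    def ray(s,p): 
        d=s.T[:3,:3]@np.linalg.solve(s.K,[p[0],p[1],1.]);return d/np.linalg.norm(d)
    def plane(s,p,z): d=s.ray(p);return s.o+d*(z-s.o[2])/d[2]
    def px(s,P):
        q=s.K@(s.T[:3,:3].T@(np.asarray(P,float)-s.o));return q[:2]/q[2]
def tri(a,pa,b,pb):
    A=[];y=[]
    for c,p in((a,pa),(b,pb)):
        d=c.ray(p);M=np.eye(3)-np.outer(d,d);A.append(M);y.append(M@c.o)
    A=np.vstack(A);y=np.hstack(y);x=np.linalg.lstsq(A,y,rcond=None)[0];return x,np.linalg.norm(A@x-y)
def crop(c,x0,y0,w,h,k): return cv2.resize(c.img[y0:y0+h,x0:x0+w,::-1],None,fx=k,fy=k,interpolation=cv2.INTER_CUBIC)
E
python3 - <<'E'
from h import *
s=Cam("side");t=Cam("top")
m=np.zeros((600,800,3),np.uint8)
m[0:300,0:400]=crop(s,210,190,80,60,5)     # stand side
m[0:300,400:800]=crop(s,270,135,80,60,5)   # rack side
m[300:600,0:400]=crop(t,240,165,80,60,5)   # stand top
m[300:600,400:800]=crop(t,310,195,80,60,5) # rack top
cv2.imwrite("pics/m1.png",m)
for n,c in(("side",s),("top",t)):
    hsv=cv2.cvtColor(c.img,cv2.COLOR_RGB2HSV)
    mk=cv2.inRange(hsv,(5,180,120),(16,255,255))
    k,l,st,ce=cv2.connectedComponentsWithStats(mk);i=1+np.argmax(st[1:,4]);print(n,st[i],ce[i])
    cn=max(cv2.findContours((l==i).astype(np.uint8),0,2)[0],key=cv2.contourArea);print(cv2.minAreaRect(cn),cv2.approxPolyDP(cn,2,True)[:,0].tolist())
E
```

```text
side [236 307  61  17 751] [264.3608522  315.27030626]
((265.98797607421875, 314.9002685546875), (15.316935539245605, 60.24795150756836), 88.85424041748047) [[296, 309], [278, 307], [239, 310], [236, 322], [294, 322]]Traceback (most recent call last):
  File "<stdin>", line 12, in <module>
    return _wrapfunc(a, 'argmax', axis=axis, out=out, **kwds)
    return bound(*args, **kwds)
ValueError: attempt to get argmax of an empty sequence
```

View pics/m1.png

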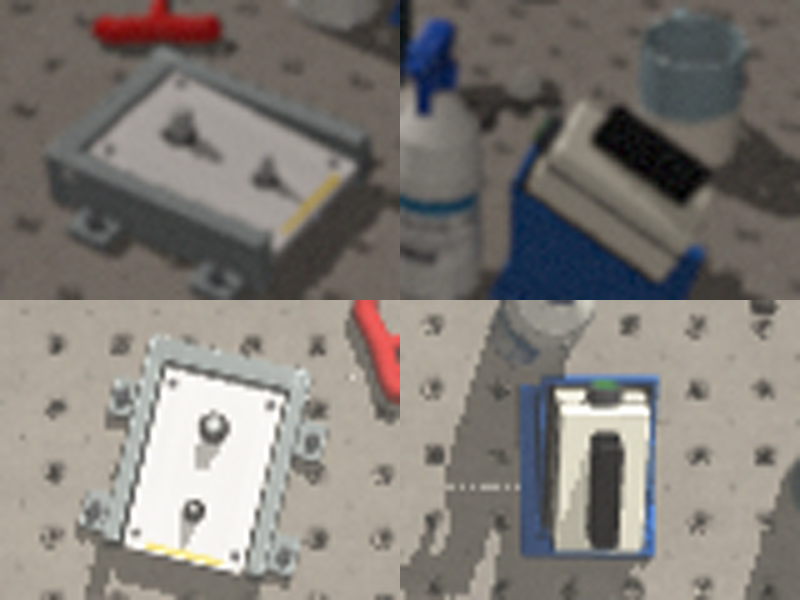

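The enlarged views give these pixel positions:
- **Peg tips, side:** thick about (245.6,213), thin about (262.6,222).
- **Peg tips, top:** thick about (282.2,189), thin about (278.4,206.7).
- **Yellow edge:** near (272,231) in the side view and (276.5,215) in the top view.
- **Black rib:** near (340,166) in the side view and (350.5,233) in the top view, lens up and away from the robot.

Now I'll measure them precisely.

```bash
cat > meas.py <<'E'
from h import *
def big(c,lo,hi,box,pts=False):
    x,y,w,h=box;hsv=cv2.cvtColor(c.img,cv2.COLOR_RGB2HSV)
    mk=cv2.inRange(hsv,lo,hi);z=np.zeros_like(mk);z[y:y+h,x:x+w]=mk[y:y+h,x:x+w]
    k,l,st,ce=cv2.connectedComponentsWithStats(z);i=1+np.argmax(st[1:,4]);m=(l==i).astype(np.uint8)
    cn=max(cv2.findContours(m,0,2)[0],key=cv2.contourArea)
    return ce[i],st[i][4],cv2.minAreaRect(cn),cv2.approxPolyDP(cn,1.5,True)[:,0].tolist()
E
python3 - <<'E'
from meas import *
s=Cam("side");t=Cam("top")
def sh(n,*a):
    try: q=big(*a);print(n,np.round(q[0],2),q[1],[np.round(v,1).tolist() for v in q[2]],q[3]);return q
    except Exception as e: print(n,e)
sh("wedge s",s,(5,180,120),(16,255,255),(200,280,120,60))
w=sh("wedge t",t,(5,120,120),(16,255,255),(170,200,60,80))
ys=sh("strip s",s,(20,80,90),(35,255,255),(255,215,35,30))
yt=sh("strip t",t,(18,60,150),(35,255,255),(255,200,40,25))
rs=sh("rib s",s,(0,0,0),(180,255,40),(300,150,45,30))
rt=sh("rib t",t,(0,0,0),(180,255,70),(340,218,25,30))
p=sh("plate t",t,(0,0,235),(180,25,255),(258,172,50,50))
hw=sh("head t",t,(0,0,180),(60,60,255),(335,205,35,45))
f=lambda x:np.round(x[0],4).tolist()+[round(x[1],4)]
print("strip",f(tri(s,ys[0],t,yt[0])),"rib",f(tri(s,rs[0],t,rt[0])))
print("thick",f(tri(s,(245.6,213),t,(282.2,189))),"thin",f(tri(s,(262.6,222),t,(278.4,206.7))))
B=lambda X,Y:((X+.5)/5-.5+240,(Y-300+.5)/5-.5+165)
for q in((160,337),(312,375),(262,577),(112,537)):print("cheek corner",np.round(t.plane(B(*q),.04),4))
for q in w[3]:print("wedge",q,np.round(t.plane(q,.03),4),np.round(t.plane(q,.0),4))
E
```

```text
wedge s [264.38 315.29] 750 [[266.0, 314.9], [15.3, 60.2], 88.9] [[296, 309], [278, 307], [239, 310], [236, 322], [294, 322]]
wedge t [196.39 237.96] 410 [[196.4, 239.1], [39.1, 11.7], 80.5] [[198, 219], [189, 221], [195, 259], [205, 256]]
strip s [272.43 229.68] 28 [[272.0, 230.0], [1.4, 14.1], 45.0] [[277, 225], [267, 235]]
strip t [276.78 215.5 ] 18 [[276.5, 215.4], [15.3, 1.0], 14.0] [[269, 214], [284, 217]]
rib s [319.61 165.64] 193 [[319.8, 165.9], [23.0, 8.7], 36.3] [[309, 162], [324, 174], [331, 170], [315, 157], [312, 157]]
rib t [350.5  232.85] 121 [[350.5, 233.0], [22.0, 5.0], 90.0] [[353, 222], [349, 222], [348, 226], [349, 244], [353, 240], [353, 225], [349, 224]]
plate t [280.44 198.23] 711 [[280.3, 198.6], [23.9, 36.1], 13.2] [[273, 179], [276, 182], [272, 183], [266, 210], [269, 211], [265, 213], [275, 214], [275, 206], [280, 204], [281, 208], [277, 214], [287, 218], [295, 188], [292, 185], [295, 184]]
head t [350.02 226.83] 334 [[350.0, 228.5], [31.0, 18.0], 90.0] [[341, 213], [343, 218], [341, 243], [347, 243], [345, 239], [347, 222], [353, 220], [355, 223], [354, 244], [357, 244], [358, 214], [355, 213], [354, 216], [348, 217], [345, 215], [346, 213]]
strip [0.6023, -0.0206, 0.0239, np.float64(0.0012)] rib [0.5273, -0.2834, 0.1074, np.float64(0.0001)]
thick [0.6975, -0.0404, 0.0488, np.float64(0.0021)] thin [0.6342, -0.0262, 0.0408, np.float64(0.0011)]
cheek corner [7.662e-01 2.000e-04 4.000e-02]
cheek corner [ 0.7375 -0.114   0.04  ]
cheek corner [ 0.5838 -0.077   0.04  ]
cheek corner [0.6132 0.0344 0.04  ]
wedge [198, 219] [0.587  0.2729 0.03  ] [0.5921 0.2776 0.    ]
wedge [189, 221] [0.5792 0.3062 0.03  ] [0.5842 0.3114 0.    ]
wedge [195, 259] [0.4377 0.2791 0.03  ] [0.4405 0.2839 0.    ]
wedge [205, 256] [0.449  0.2426 0.03  ] [0.452  0.2469 0.    ]
```

```bash
cat > go.py <<'E'
# prints shift in tool axes + turn from the present pose to TCP x y z yaw (tool x direction)
import sys,numpy as np
from bench import r
from scipy.spatial.transform import Rotation as Ro
s=r.read_state();R=Ro.from_quat(s["eef_rot"]).as_matrix();yaw=np.arctan2(R[1,0],R[0,0])
for a in sys.argv[1:]:
    v=[float(q) for q in a.split(",")];d=R.T@(np.array(v[:3])-s["ee_pos"])
    print(np.round(d,4).tolist(),"turn",round((yaw-v[3]+np.pi)%(2*np.pi)-np.pi,4))
print("now",np.round(s["ee_pos"],4),"yaw",round(yaw,4),"t",round(s["time"],2),"F",np.round(s["ft_force"],1),"w",round(s["width"],4),"g",round(s["grip_force"],1))
E
python3 go.py .46,-.25,.28,.228 .463,.265,.15,.228
python3 - <<'E'
from h import *
s=Cam("side")
for q in([296,309],[278,307]):print(np.round(s.plane(q,.032),4))
for q in([236,322],[294,322]):print(np.round(s.plane(q,0),4))
print(np.round(s.plane((239,310),.005),4))
E
```

```text
[0.3512, -0.2366, -0.0356] turn 0.1098
[0.5247, -0.7215, 0.0946] turn 0.1098
now [ 0.2071 -0.5896  0.2443] yaw 0.3378 t 0.3 F [-0.2  0.1  0.6] w 0.0869 g 0.0
[0.4454 0.2465 0.032 ]
[0.4897 0.255  0.032 ]
[0.5821 0.309  0.    ]
[0.4448 0.2625 0.    ]
[0.5876 0.276  0.005 ]
```

The manual's scale: shifts go in units of 50 mm and turns go in units of 0.05 rad. Converting my numbers, 0.35 m is 7, -0.237 m is -4.74, 0.11 rad is 2.2.

```bash
echo '[[7,-4.74,-0.72,2.2,0.087],[7,-4.74,-0.72,2.2,0.087],[7,-4.74,-0.72,2.2,0.087],[7,-4.74,-0.72,2.2,0.087],[7,-4.74,-0.72,2.2,0.087],[7,-4.74,-0.72,2.2,0.087],[7,-4.74,-0.72,2.2,0.087],[7,-4.74,-0.72,2.2,0.087],[7,-4.74,-0.72,2.2,0.087],[7,-4.74,-0.72,2.2,0.087],[7,-4.74,-0.72,2.2,0.087],[7,-4.74,-0.72,2.2,0.087]]' | python3 jog.py; python3 go.py .463,.265,.15,.228
```

```text
time: 1.55
ee_pos: [0.458, -0.2514, 0.2804]
eef_rot: [0.994, 0.113, -0.0, 0.0]
ft_force: [0.0, 0.2, -0.3]
width: 0.0869
grip_force: 0.0
[0.1205, -0.5022, 0.1302] turn -0.0023
now [ 0.458  -0.2514  0.2804] yaw 0.2257 t 1.55 F [ 0.   0.2 -0.3] w 0.0869 g 0.0
```

In the tool's units: -0.502 m is -10.04, 0.13 m is 2.6.

```bash
echo '[[2.4,-10.04,2.6,0,0.087],[2.4,-10.04,2.6,0,0.087],[2.4,-10.04,2.6,0,0.087],[2.4,-10.04,2.6,0,0.087],[2.4,-10.04,2.6,0,0.087],[2.4,-10.04,2.6,0,0.087],[2.4,-10.04,2.6,0,0.087],[2.4,-10.04,2.6,0,0.087],[2.4,-10.04,2.6,0,0.087],[2.4,-10.04,2.6,0,0.087],[2.4,-10.04,2.6,0,0.087],[2.4,-10.04,2.6,0,0.087]]' | python3 jog.py; python3 go.py .463,.265,.025,.228
```

```text
time: 2.75
ee_pos: [0.4611, 0.2693, 0.1494]
eef_rot: [0.993, 0.116, -0.001, -0.001]
ft_force: [-0.3, -0.5, -0.3]
width: 0.0868
grip_force: 0.0
[0.0011, 0.0049, 0.1243] turn 0.0038
now [0.4611 0.2693 0.1494] yaw 0.2318 t 2.75 F [-0.3 -0.5 -0.3] w 0.0868 g 0.0
```

In the tool's units: 0.123 m is 2.46, 0.1 m is 2.

```bash
echo '[[0,0.08,1,0,0.087],[0,0.08,2,0,0.087],[0,0.08,2.46,0,0.087],[0,0.08,2.46,0,0.087],[0,0.08,2.46,0,0.03],[0,0.08,2.46,0,0.03],[0,0.08,2.46,0,0.03],[0,0.08,2.46,0,0.03],[0,0.08,2.46,0,0.03],[0,0.08,2.46,0,0.03]]' | python3 jog.py 25; python3 go.py .463,.265,.075,.228
```

```text
time: 3.75
ee_pos: [0.4633, 0.2621, 0.0277]
eef_rot: [0.994, 0.114, 0.0, 0.0]
ft_force: [-0.1, 0.8, 0.8]
width: 0.0467
grip_force: 0.3
[0.0004, -0.0029, -0.0473] turn -0.0003
now [0.4633 0.2621 0.0277] yaw 0.2277 t 3.75 F [-0.1  0.8  0.8] w 0.0467 g 0.3
```

In the tool's units: -0.05 m is -1, -0.005 m is -0.1.

```bash
echo '[[0,0,0,0,0.03],[0,0,0,0,0.03],[0,0,0,0,0.03],[0,0,-0.1,0,0.03],[0,0,-1,0,0.03],[0,0,-1,0,0.03]]' | python3 jog.py 30; python3 go.py .4527,.0132,.075,-.229
```

```text
time: 4.35
ee_pos: [0.4653, 0.2638, 0.082]
eef_rot: [0.993, 0.114, 0.003, -0.001]
ft_force: [0.5, 0.8, -1.2]
width: 0.0399
grip_force: 29.9
[-0.069, 0.2413, 0.0063] turn 0.4571
now [0.4653 0.2638 0.082 ] yaw 0.2281 t 4.35 F [ 0.5  0.8 -1.2] w 0.0399 g 29.9
```

In the tool's units: 0.241 m is 4.82, -0.069 m is -1.38, 0.457 rad is 9.14.

```bash
echo '[[-1.38,4.82,0,9.14,0.03],[-1.38,4.82,0,9.14,0.03],[-1.38,4.82,0,9.14,0.03],[-1.38,4.82,0,9.14,0.03],[-1.38,4.82,0,9.14,0.03],[-1.38,4.82,0,9.14,0.03],[-1.38,4.82,0,9.14,0.03],[-1.38,4.82,0,9.14,0.03],[-1.38,4.82,0,9.14,0.03]]' | python3 jog.py; python3 go.py .4527,.0132,.03,-.229
python3 - <<'E'
from meas import *
s=Cam("side");t=Cam("top")
for n,c in(("s",s),("t",t)):
    b=(150,150,250,200)
    try:
        q=big(c,(5,120,100),(16,255,255),b);print(n,np.round(q[0],2),q[1:])
    except Exception as e: print(e)
m=np.zeros((600,800,3),np.uint8)
m[:]=np.hstack([crop(s,210,180,100,150,4),crop(t,230,160,100,150,4)])
cv2.imwrite("pics/m2.png",m)
E
```

```text
time: 5.25
ee_pos: [0.4505, 0.0132, 0.0775]
eef_rot: [0.994, -0.113, -0.0, -0.0]
ft_force: [-0.6, -0.2, -0.3]
width: 0.0397
grip_force: 29.9
[0.0022, -0.0004, 0.0475] turn 0.0022
now [0.4505 0.0132 0.0775] yaw -0.2268 t 5.25 F [-0.6 -0.2 -0.3] w 0.0397 g 29.9
s [286.36 229.23] (np.int32(172), ((290.7931213378906, 230.01724243164062), (26.368736267089844, 12.441587448120117), 21.801410675048828), [[277, 229], [277, 231], [301, 240], [291, 235], [292, 224], [283, 222]])
t [273.85 223.3 ] (np.int32(47), ((273.8411560058594, 223.96470642089844), (10.954989433288574, 6.074052810668945), 12.52880859375), [[269, 221], [269, 226], [272, 223], [276, 223], [278, 228], [279, 222]])
```

View pics/m2.png

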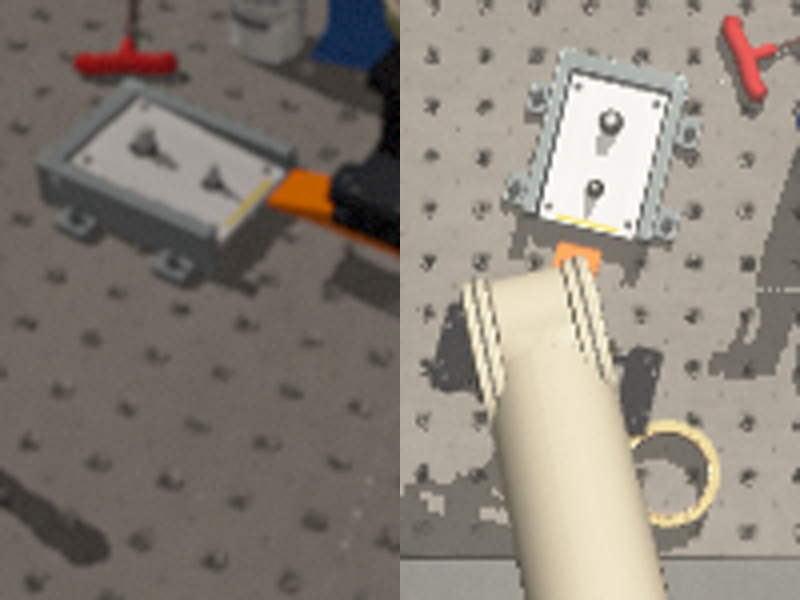

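The wedge is held level in front of the stand. Its tip is at about (274,221) in the top view and lies slightly left of the yellow strip at (277,215.5), well inside the 96 mm gap. In the side view the tip is just short of the plate edge.

```bash
python3 - <<'E'
from h import *
s=Cam("side");t=Cam("top")
u=np.array([np.cos(-.229),np.sin(-.229)]);v=np.array([-u[1],u[0]]);o=np.array([.666,-.0365])
e=r.read_state()["ee_pos"][:2]
f=lambda P:np.round([(P[:2]-o)@u,(P[:2]-o)@v],4)
print("tcp",f(e))
for p in((269.2,220.7),(280.3,222.5)):print("tip",f(t.plane(p,.054)))
print("side corners",f(s.plane((277,229),.054)),f(s.plane((283.3,221.7),.054)))
print("strip",f(t.plane((276.8,215.5),.022)),f(s.plane((272.4,229.7),.022)))
E
python3 go.py .4527,.0132,.03,-.229
```

```text
tcp [-0.221  -0.0012]
tip [-0.0953  0.0225]
tip [-0.0923 -0.0187]
side corners [-0.0944  0.0193] [-0.0931 -0.0184]
strip [-0.0645  0.0014] [-0.0653 -0.0008]
[0.002, -0.0012, 0.0475] turn 0.0013
now [0.4505 0.0125 0.0775] yaw -0.2277 t 5.45 F [-0.6 -0.  -1.7] w 0.0394 g 29.9
```

```bash
echo '[[0,0,0.6,0,0.03],[0,0,0.98,0,0.03],[0,0,0.98,0,0.03],[0.6,0,0.98,0,0.03],[1,0,0.98,0,0.03],[1.4,0,0.98,0,0.03],[1.7,0,0.98,0,0.03],[1.9,0,0.98,0,0.03],[2,0,0.98,0,0.03],[2,0,0.98,0,0.03]]' | python3 jog.py 40; python3 go.py .4527,.0132,.03,-.229
```

```text
time: 6.45
ee_pos: [0.5481, -0.0109, 0.0286]
eef_rot: [0.993, -0.114, 0.0, -0.0]
ft_force: [1.0, 0.0, -4.3]
width: 0.0396
grip_force: 40.0
[-0.0984, -0.0018, -0.0014] turn -0.0001
now [ 0.5481 -0.0109  0.0286] yaw -0.2291 t 6.45 F [ 1.   0.  -4.3] w 0.0396 g 40.0
```

In the tool's units: 0.012 m is 0.24, 0.006 m is 0.12.

```bash
echo '[[0.12,0,0,0,0.03],[0.24,0,0,0,0.03],[0.24,0,0,0,0.03],[0.24,0,0,0,0.03]]' | python3 jog.py; python3 - <<'E'
from h import *
s=Cam("side");t=Cam("top")
m=np.zeros((600,800,3),np.uint8)
m[:]=np.hstack([crop(s,210,180,80,120,5),crop(t,240,160,80,120,5)])
cv2.imwrite("pics/m3.png",m)
E
python3 go.py .4527,.0132,.03,-.229
```

```text
time: 6.85
ee_pos: [0.5601, -0.0138, 0.0288]
eef_rot: [0.993, -0.114, 0.001, -0.0]
ft_force: [1.1, 0.2, -3.5]
width: 0.0397
grip_force: 40.0
[-0.1104, -0.0019, -0.0013] turn -0.0002
now [ 0.5598 -0.0137  0.0287] yaw -0.2292 t 6.95 F [ 0.9 -0.2 -4.1] w 0.0397 g 40.0
```

View pics/m3.png

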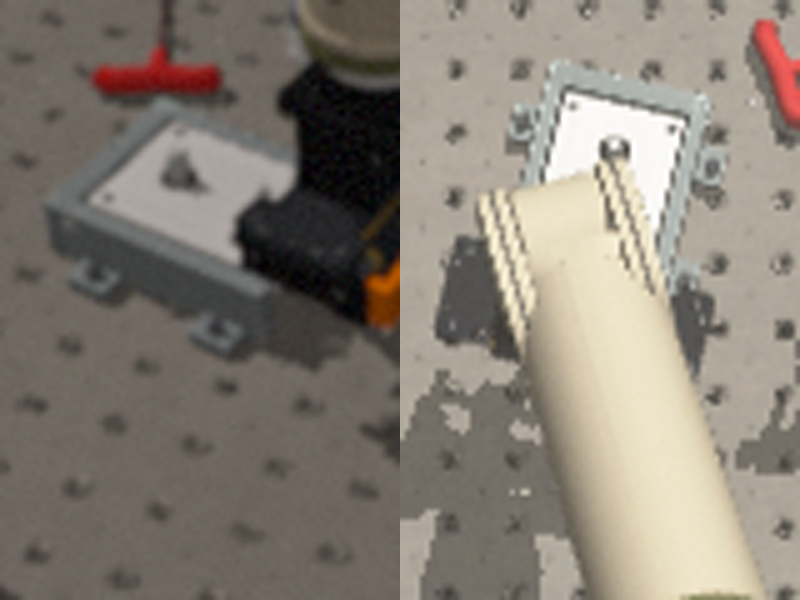

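The plate's near part is almost flush, but the gripper hides the free edge. I'll release, move clear and look.

In the tool's units: -0.25 m is -5, 0.25 m is 5.

```bash
echo '[[0,0,0,0,0.087],[0,0,0,0,0.087],[0,0,0,0,0.087],[0,0,0,0,0.087],[0,0,-1,0,0.087],[0,0,-2,0,0.087],[-0.6,0.6,-3,0,0.087],[-1,1.6,-4,0,0.087],[-1,2.6,-5,0,0.087],[-1,3.6,-5,0,0.087],[-1,4.6,-5,0,0.087],[-1,5,-5,0,0.087]]' | python3 jog.py; python3 - <<'E'
from meas import *
s=Cam("side");t=Cam("top")
m=np.zeros((600,800,3),np.uint8)
m[:]=np.hstack([crop(s,210,180,80,120,5),crop(t,240,160,80,120,5)])
cv2.imwrite("pics/m4.png",m)
for n,c,b in(("s",s,(255,215,35,30)),("t",t,(255,200,40,25))):
    q=big(c,(18,60,90),(35,255,255),b);print(n,q[0],q[1],q[3])
    q=big(c,(5,120,100),(16,255,255),(200,190,150,150));print(n,q[0],q[1],q[3])
E
```

```text
time: 8.15
ee_pos: [0.4577, -0.2314, 0.2778]
eef_rot: [0.993, -0.114, 0.001, 0.001]
ft_force: [0.9, -0.9, -0.5]
width: 0.0873
grip_force: 0.0
s [271.53333333 226.73333333] 30 [[277, 222], [267, 232]]
s [281.04697987 235.34899329] 298 [[278, 226], [267, 237], [287, 246], [288, 240], [294, 232], [285, 227]]
t [275.64705882 214.58823529] 17 [[269, 213], [283, 216]]
t [275.3115942  224.10869565] 138 [[272, 216], [269, 231], [278, 233], [282, 218]]
```

View pics/m4.png

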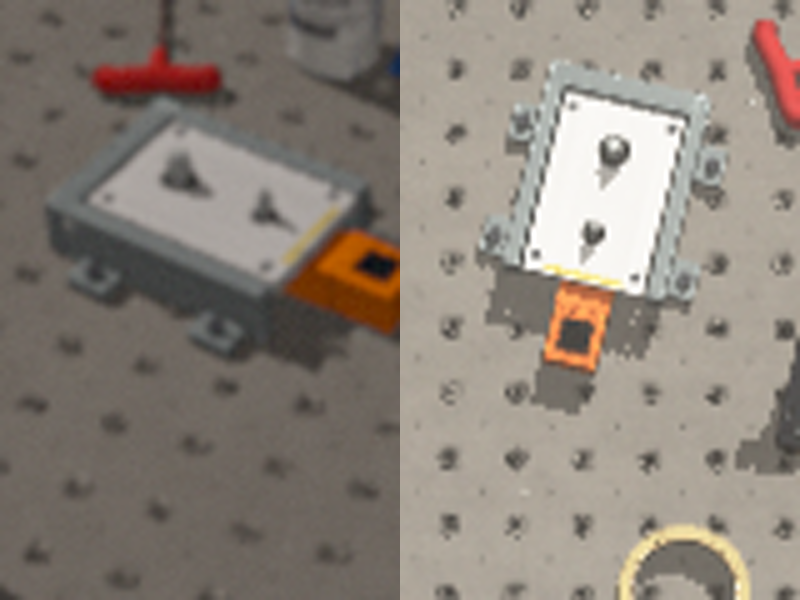

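The plate now looks nearly flush. The wedge's exposed heel runs from about (277,217) to (273.5,232.5) in the top view, and the strip has moved to (271.5,226.7) in the side view. Now the numbers.

```bash
python3 - <<'E'
from meas import *
s=Cam("side");t=Cam("top")
f=lambda P:np.round(P,4).tolist()
for a,b in(((277.3,221.8),(284,216.4)),((266.7,232.4),(268.6,213))): print("strip end",[f(q) if np.ndim(q) else round(q,4) for q in tri(s,a,t,b)])
print("strip c",tri(s,(271.8,227),t,(276.1,214.7)), "drooped",tri(s,(272.4,229.7),t,(276.8,215.5)))
# wedge profile along its axis, top view
P0=np.array(t.px([.5978-.974*.1,-.0206+.227*.1,.03]));P1=np.array(t.px([.5978+.974*.04,-.0206-.227*.04,.03]))
sat=t.img[:,:,0].astype(np.float32)-t.img[:,:,2]
for off in(-3.,-2.5,3.,3.5):
    d=(P1-P0)/np.linalg.norm(P1-P0);n=np.array([-d[1],d[0]])
    L=np.arange(0,np.linalg.norm(P1-P0),.1);pts=(P0+L[:,None]*d+off*n).astype(np.float32)
    v=cv2.remap(sat,pts[None,:,0],pts[None,:,1],cv2.INTER_LINEAR)[0]
    i=np.where(v>85)[0];a,b=pts[i[0]],pts[i[-1]];print(off,a,b,f(t.plane(a,.032)),f(t.plane(a,0)),f(t.plane(b,.028)),v.max())
# pegs
g=t.img.min(2)
E
```

```text
strip end [[0.5965, -0.0476, 0.0352], np.float64(0.002)]
strip end [[0.6094, 0.0098, 0.0368], np.float64(0.001)]
strip c (array([ 0.60321753, -0.01811173,  0.03655483]), np.float64(0.0010135024978984626)) drooped (array([ 0.6023936 , -0.0206404 ,  0.02373151]), np.float64(0.0011620691106821958))
-3.0 [270.06293 231.57465] [274.38855 213.89615] [0.5412, 0.0039, 0.032] [0.5459, 0.0046, 0.0] [0.6085, -0.0115, 0.028] 160.85645
-2.5 [270.5486  231.69348] [274.92175 213.82072] [0.5407, 0.0021, 0.032] [0.5454, 0.0028, 0.0] [0.6088, -0.0135, 0.028] 160.87305
3.0 [275.93854 232.8064 ] [280.12155 215.71071] [0.5367, -0.0179, 0.032] [0.5413, -0.0175, 0.0] [0.6017, -0.0329, 0.028] 160.25
3.5 [276.40045 233.02237] [280.65475 215.63528] [0.5359, -0.0196, 0.032] [0.5405, -0.0193, 0.0] [0.602, -0.0349, 0.028] 160.625
```

```bash
cat > lvl.py <<'E'
from meas import *
o=np.array([.6675,-.0368]);u=np.array([np.cos(-.229),np.sin(-.229)])
def strip(th): # plate angle -> world pt of strip centre (3 mm behind edge, top)
    a=.12-th;p=np.array([-.137,.006]);c,s=np.cos(a),np.sin(a)
    x=.07+c*p[0]-s*p[1];z=.034+s*p[0]+c*p[1];return np.r_[o+u*x,z]
def cen(img,box):
    x,y,w,h=box;I=img[y:y+h,x:x+w].astype(float);hsv=cv2.cvtColor(img[y:y+h,x:x+w],cv2.COLOR_RGB2HSV)
    W=np.clip(I[:,:,1]-I[:,:,2]-15,0,None)*(hsv[:,:,0]>18)*(hsv[:,:,0]<40)
    Y,X=np.mgrid[y:y+h,x:x+w];return np.array([(W*X).sum(),(W*Y).sum()])/W.sum()
for n,b in(("side",(258,216,27,22)),("top",(264,208,24,14))):
    c=Cam(n);i0=cv2.imread(f"pics/{n}0.png")[:,:,::-1].copy()
    a,d=cen(i0,b),cen(c.img,b);J=c.px(strip(.12))-c.px(strip(0))
    print(n,"before",a,"pred",c.px(strip(0)),"now",d,"pred level",c.px(strip(.12)),"fraction",(d-a)@J/(J@J))
E
python3 lvl.py
python3 - <<'E'
from meas import *
t=Cam("top");hsv=cv2.cvtColor(t.img,cv2.COLOR_RGB2HSV)
for y in range(212,236):print(y,[(int(hsv[y,x,0]),int(hsv[y,x,2])) for x in ([279,280] if y<222 else [270,271,276,277])])
E
```

```text
side before [272.03462322 229.81160896] pred [272.21153481 229.46344294] now [271.35063291 226.88227848] pred level [272.24646204 225.43555367] fraction 0.7257348363419882
top before [276.25476839 215.3726158 ] pred [277.10976805 215.69602376] now [276.07959184 214.6585034 ] pred level [277.06332743 214.98918475] fraction 1.022160576145935
212 [(24, 249), (24, 249)]
213 [(25, 249), (18, 249)]
214 [(22, 249), (23, 249)]
215 [(27, 250), (26, 249)]
216 [(25, 248), (26, 246)]
217 [(12, 145), (11, 171)]
218 [(9, 177), (10, 178)]
219 [(10, 199), (10, 179)]
220 [(13, 252), (10, 204)]
221 [(13, 252), (13, 251)]
222 [(12, 135), (13, 251), (16, 251), (13, 252)]
223 [(10, 174), (12, 250), (11, 247), (11, 247)]
224 [(11, 229), (12, 250), (11, 116), (11, 116)]
225 [(12, 250), (12, 249), (17, 77), (13, 79)]
226 [(13, 251), (10, 221), (10, 76), (15, 75)]
227 [(12, 250), (10, 220), (19, 77), (13, 76)]
228 [(12, 250), (10, 124), (19, 78), (13, 82)]
229 [(12, 250), (10, 148), (13, 78), (11, 116)]
230 [(12, 250), (12, 238), (10, 112), (9, 137)]
231 [(12, 247), (13, 248), (11, 232), (11, 233)]
232 [(10, 107), (10, 126), (11, 246), (11, 248)]
233 [(15, 116), (13, 118), (10, 136), (9, 188)]
234 [(17, 117), (16, 117), (11, 115), (11, 118)]
235 [(20, 116), (15, 116), (15, 114), (18, 117)]
```

The side-view shift puts the plate at about 0.73 of its travel. Tool position and exposed heel length put it about 1 mm low. I'll regrip, push about 5 mm further, then probe heights by touch.

```bash
python3 go.py .5598,-.0137,.15,-.229
```

```text
[0.0503, -0.2318, 0.126] turn 0.0021
now [ 0.4586 -0.2282  0.2759] yaw -0.2269 t 8.5 F [ 0.5 -0.2  0. ] w 0.0872 g 0.0
```

```bash
echo '[[1,-4.64,0.6,0,0.087],[1,-4.64,2,0,0.087],[1,-4.64,2.52,0,0.087],[1,-4.64,2.52,0,0.087],[1,-4.64,2.52,0,0.087],[1,-4.64,2.52,0,0.087],[1,-4.64,2.52,0,0.087],[1,-4.64,2.52,0,0.087]]' | python3 jog.py; python3 go.py .5598,-.0137,.0287,-.229
```

```text
time: 9.3
ee_pos: [0.5594, -0.0142, 0.1499]
eef_rot: [0.994, -0.113, -0.0, -0.0]
ft_force: [0.1, -0.1, 0.8]
width: 0.0872
grip_force: 0.0
[0.0004, -0.0006, 0.1212] turn 0.0021
now [ 0.5594 -0.0142  0.1499] yaw -0.2269 t 9.3 F [ 0.1 -0.1  0.8] w 0.0872 g 0.0
```

```bash
echo '[[0,0,1,0,0.087],[0,0,2,0,0.087],[0,0,2.42,0,0.087],[0,0,2.42,0,0.087],[0,0,2.42,0,0.03],[0,0,2.42,0,0.03],[0,0,2.42,0,0.03],[0,0,2.42,0,0.03],[0,0,2.42,0,0.03],[0,0,2.42,0,0.03],[0,0,2.42,0,0.03],[0,0,2.42,0,0.03]]' | python3 jog.py 30; echo '[[0.06,0,0,0,0.03],[0.1,0,0,0,0.03],[0.1,0,0,0,0.03]]' | python3 jog.py;  python3 go.py .5598,-.0137,.0287,-.229;echo '[[0,0,0,0,0.06],[0,0,0,0,0.06],[0,0,0,0,0.06],[0,0,-1,0,0.06],[0,0,-1.4,0,0.0],[0,0,-1.4,0,0.0],[0,0,-1.4,0,0.0],[0,0,-1.4,0,0.0],[0,0,-1.4,0,0.0],[0,0,-1.4,0,0.0]]' | python3 jog.py; python3 go.py .6,-.065,.09,-.229
```

```text
time: 10.5
ee_pos: [0.5597, -0.0148, 0.0292]
eef_rot: [0.993, -0.114, 0.0, -0.0]
ft_force: [-0.5, 1.5, 2.8]
width: 0.0399
grip_force: 29.9
time: 10.8
ee_pos: [0.5638, -0.0158, 0.0292]
eef_rot: [0.993, -0.114, -0.001, 0.0]
ft_force: [-5.1, 2.0, 7.7]
width: 0.0397
grip_force: 29.9
[-0.0043, -0.0012, 0.0005] turn 0.0002
now [ 0.5638 -0.0158  0.0292] yaw -0.2288 t 10.8 F [-5.1  2.   7.7] w 0.0397 g 29.9
time: 11.8
ee_pos: [0.564, -0.0163, 0.0982]
eef_rot: [0.993, -0.114, -0.001, 0.0]
ft_force: [0.7, -0.8, -0.8]
width: 0.0203
grip_force: 0.0
[0.0461, 0.0393, 0.0082] turn -0.0001
now [ 0.564  -0.0163  0.0982] yaw -0.2291 t 11.8 F [ 0.7 -0.8 -0.8] w 0.0203 g 0.0
```

```bash
python3 go.py .6130,-.0241,.066,-.229; echo '[[0.98,-0.08,0,0,0],[0.98,-0.08,0,0,0],[0.98,-0.08,0.4,0,0],[0.98,-0.08,0.62,0,0],[0.98,-0.08,0.66,0,0],[0.98,-0.08,0.66,0,0]]' | python3 jog.py; for i in 1 2 3 ; do echo '[[0,0,0.03,0,0],[0,0,0.03,0,0]]' | python3 jog.py | egrep 'pos|force'; done
```

```text
[0.0495, -0.0035, 0.0321] turn -0.0001
now [ 0.564  -0.0163  0.0982] yaw -0.2291 t 11.8 F [ 0.7 -0.8 -0.8] w 0.0203 g 0.0
time: 12.4
ee_pos: [0.6127, -0.0235, 0.0658]
eef_rot: [0.993, -0.114, -0.0, 0.0]
ft_force: [-0.1, -0.4, -0.6]
width: 0.0007
grip_force: 0.0
ee_pos: [0.6134, -0.0236, 0.0652]
ft_force: [-0.1, -0.4, -0.4]
grip_force: 0.0
ee_pos: [0.6131, -0.0236, 0.0632]
ft_force: [-0.5, 0.7, 0.6]
grip_force: 0.0
ee_pos: [0.6132, -0.0236, 0.0626]
ft_force: [-4.1, -0.8, 9.3]
grip_force: 4.8
```

The manual's scale: shifts go in units of 50 mm and turns go in units of 0.05 rad. Converting my numbers, 0.064 m is 1.28, 0.03 m is 0.6.

```bash
echo '[[0,0,-0.16,0,0],[0,0.6,-0.16,0,0],[0,1.28,-0.16,0,0],[0,1.28,-0.16,0,0],[0,1.28,-0.08,0,0],[0,1.28,-0.06,0,0]]' | python3 jog.py| egrep 'pos|force'; for i in 1 2 3 ; do echo '[[0,0,0.03,0,0],[0,0,0.03,0,0]]' | python3 jog.py | egrep 'pos|force'; done
```

```text
ee_pos: [0.5985, -0.0848, 0.0643]
ft_force: [-0.1, 0.4, -0.6]
grip_force: 0.0
ee_pos: [0.5985, -0.0849, 0.0628]
ft_force: [0.3, -0.4, -0.4]
grip_force: 0.0
ee_pos: [0.5988, -0.085, 0.0624]
ft_force: [-3.7, 0.8, 7.7]
grip_force: 4.0
ee_pos: [0.5989, -0.085, 0.0622]
ft_force: [-9.3, 1.5, 20.0]
grip_force: 10.4
```

The plate touches at z 0.0626 and the cheek at 0.0624, so the plate is level with the cheeks. Next is the head: clear the view and look closely.

In the tool's units: -0.24 m is -4.8, -0.12 m is -2.4.

```bash
echo '[[0,0,-1,0,0.087],[-0.6,-1,-2,0,0.087],[-1.6,-2,-3,0,0.087],[-2.4,-3,-4,0,0.087],[-2.8,-4,-4.4,0,0.087],[-2.8,-4.8,-4.4,0,0.087],[-2.8,-4.8,-4.4,0,0.087]]' | python3 jog.py| egrep 'time|pos'; python3 - <<'E'
from h import *
s=Cam("side");t=Cam("top")
cv2.imwrite("pics/s5.png",s.img[:,:,::-1]);cv2.imwrite("pics/t5.png",t.img[:,:,::-1])
m=np.hstack([crop(s,290,145,50,60,8),crop(t,325,205,50,60,8)])
m=cv2.convertScaleAbs(m,alpha=1.15,beta=25)
cv2.imwrite("pics/m5.png",m);print(m.shape)
E
```

```text
time: 14.9
ee_pos: [0.5205, 0.1537, 0.2696]
(480, 800, 3)
```

View pics/m5.png

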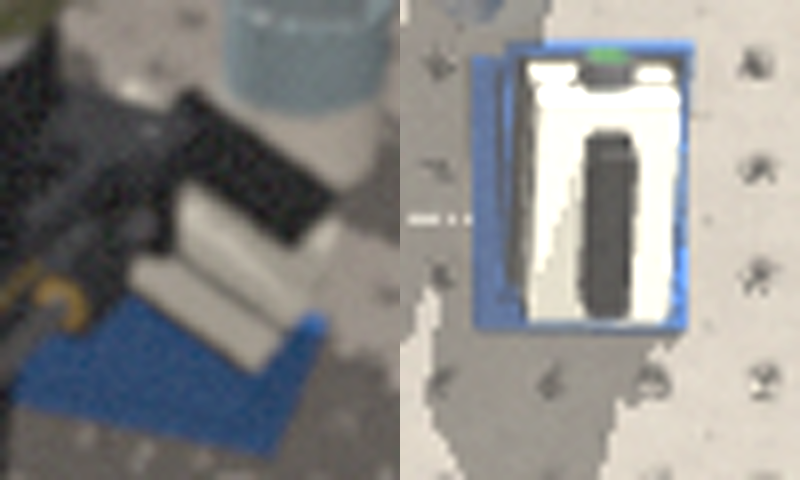

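The side view shows the rib's low far top corner near (332,169). In the top view the rib's top face spans columns 347.4–354.1 and rows 223.3–244.4. Next, triangulate the rib top edge ends and spray, and refine the peg tips with the plate level.

```bash
python3 - <<'E'
from h import *
s=Cam("side");t=Cam("top")
a,e1=tri(s,(332,169.3),t,(354.1,244.3));b,e2=tri(s,(312,155.6),t,(354.1,223.3))
print("low",a,e1,"up",b,e2,"len",np.linalg.norm(b-a),"tilt",np.degrees(np.arcsin((b-a)[2]/np.linalg.norm(b-a))))
x=(b-a)/np.linalg.norm(b-a);c=(a+b)/2+np.array([0,.01,0]);n=np.array([-.5,0,.866]);print("rib top mid",c,"grip",c-n*.013)
for z in(.10,.115):print("mid by top",t.plane((350.75,233.8),z))
g=lambda X,Y,x0,y0:((X+.5)/5-.5+x0,(Y+.5)/5-.5+y0)
# m4: peg tips seen level
print("thick",tri(s,g(180,155,210,180),t,g(615,147,160,160)));print("thin",tri(s,g(264,195,210,180),t,g(594,231,160,160)))
m=np.hstack([cv2.resize(s.img[195:235,230:280,::-1],(400,320),interpolation=cv2.INTER_CUBIC),cv2.resize(t.img[175:215,258:308,::-1],(400,320),interpolation=cv2.INTER_CUBIC)])
m2=np.hstack([crop(s,258,120,50,35,8),crop(t,315,180,50,35,8)])
cv2.imwrite("pics/m6.png",np.vstack([m,m2]))
E
```

```text
low [ 0.48782985 -0.29756893  0.09260159] 0.0007941725156529405 up [ 0.55744204 -0.29296665  0.1346047 ] 6.833391450079872e-05 len 0.08143278156383449 tilt 31.051004128659514
rib top mid [ 0.52263595 -0.28526779  0.11360314] grip [ 0.52913595 -0.28526779  0.10234514]
mid by top [ 0.52506349 -0.28520773  0.1       ]
mid by top [ 0.52291087 -0.28322979  0.115     ]
thick (array([ 0.69655424, -0.04160285,  0.05735566]), np.float64(0.0006517374487698896))
thin (array([ 0.63473522, -0.02626258,  0.0541835 ]), np.float64(0.0007944599812207819))
```

View pics/m6.png

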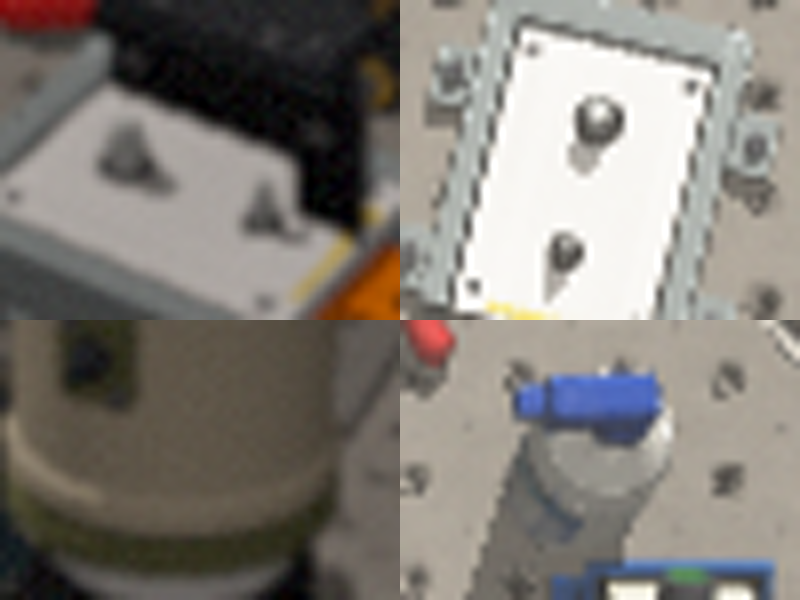

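The plate's pegs stand at about (282.7,189.2) and (278.3,205.9) in the top view. The spray's blue trigger is near (338,190) and its bottle shoulder near (340,197). Next, compute the seat pose and the spray clearance.

```bash
python3 - <<'E'
from h import *
s=Cam("side");t=Cam("top")
g=lambda X,Y:((X+.5)/5-.5+240,(Y+.5)/5-.5+160)
sc=np.array([t.plane(g(x-400,y),.04) for x,y in((574,106),(671,129),(536,254),(634,278))])
print("screw mean",sc.mean(0));
d=sc[0]-sc[2]+sc[1]-sc[3];w=sc[0]-sc[1]+sc[2]-sc[3];print("yaw",np.arctan2(d[1],d[0]),np.arctan2(-w[0],w[1]))
for n,pt,ps in(("thick",(282.7,189.2),(245.4,210.5)),("thin",(278.25,205.9),(262.4,218.5))):
    print(n,"top@.062",t.plane(pt,.062),"side@.062",s.plane(ps,.062),"tri",tri(s,ps,t,pt))
for p,z in(((330,190),.18),((347,190),.18),((338,187),.199),((332,200),.13),((349,197),.13),((341,204),.13)):print("spray",p,np.round(t.plane(p,z),3))
E
python3 go.py .45,-.2845,.25,0 .52,-.2845,.25,0
```

```text
screw mean [ 0.66707686 -0.03337993  0.04      ]
yaw -0.23592930286959968 -0.23538334541440936
thick top@.062 [ 0.69519256 -0.04185918  0.062     ] side@.062 [ 0.69449334 -0.03668076  0.062     ] tri (array([ 0.69652316, -0.04180608,  0.05739238]), np.float64(0.0003881840778673282))
thin top@.062 [ 0.63225916 -0.0258734   0.062     ] side@.062 [ 0.63212848 -0.01817507  0.062     ] tri (array([ 0.63433255, -0.02568469,  0.05511271]), np.float64(0.0010200778779054615))
spray (330, 190) [ 0.666 -0.205  0.18 ]
spray (347, 190) [ 0.667 -0.264  0.18 ]
spray (338, 187) [ 0.673 -0.231  0.199]
spray (332, 200) [ 0.641 -0.217  0.13 ]
spray (349, 197) [ 0.653 -0.277  0.13 ]
spray (341, 204) [ 0.627 -0.248  0.13 ]
[0.0301, 0.4401, 0.0178] turn -0.2303
[0.0982, 0.4242, 0.0178] turn -0.2303
now [0.5212 0.1509 0.2675] yaw -0.2303 t 15.2 F [ 0.5  0.2 -0.3] w 0.0723 g 0.0
```

In the tool's units: 0.05 m is 1, 0.422 m is 8.44, -0.23 rad is -4.6.

```bash
python3 go.py .529,-.2845,.18,0; echo '[[2.14,8.44,0.4,-4.6,0.05],[2.14,8.44,0.4,-4.6,0.05],[2.14,8.44,0.4,-4.6,0.05],[2.14,8.44,0.4,-4.6,0.05],[2.14,8.44,0.4,-4.6,0.05],[2.14,8.44,0.4,-4.6,0.05],[2.14,8.44,0.4,-4.6,0.05],[2.14,8.44,0.4,-4.6,0.05],[2.14,8.44,0.4,-4.6,0.05],[2.14,8.44,1,-4.6,0.05],[2.14,8.44,1.76,-4.6,0.05],[2.14,8.44,1.76,-4.6,0.05]]' | python3 jog.py|egrep 'time|pos'; python3 go.py .529,-.2845,.113,0
```

```text
[0.107, 0.422, 0.0878] turn -0.2303
now [0.5212 0.1509 0.2675] yaw -0.2303 t 15.2 F [ 0.5  0.2 -0.3] w 0.0723 g 0.0
time: 16.4
ee_pos: [0.5257, -0.2838, 0.1744]
[0.0039, 0.0009, 0.0614] turn -0.0018
now [ 0.5257 -0.2838  0.1744] yaw -0.0018 t 16.4 F [-0.8  0.1 -0.9] w 0.0502 g 0.0
```

```bash
echo '[[0.08,0,0.6,0,0.05],[0.08,0,1.1,0,0.05],[0.08,0,1.2,0,0.05],[0.08,0,1.2,0,0.05],[0.08,0,1.2,0,0.01],[0.08,0,1.2,0,0.01],[0.08,0,1.2,0,0.01],[0.08,0,1.2,0,0.01],[0.08,0,1.2,0,0.01],[0.08,0,1.2,0,0.01]]' | python3 jog.py 15; python3 go.py .529,-.2845,.113,0
```

```text
time: 17.4
ee_pos: [0.5333, -0.2843, 0.1225]
eef_rot: [1.0, -0.0, 0.0, 0.001]
ft_force: [-3.4, 1.3, 7.4]
width: 0.0199
grip_force: 20.4
[-0.0043, 0.0001, 0.0095] turn -0.0003
now [ 0.5333 -0.2843  0.1225] yaw -0.0003 t 17.4 F [-3.4  1.3  7.4] w 0.0199 g 20.4
```

```bash
echo '[[0,0,0,0,0.01],[0,0,0,0,0.01],[0,0,0,0,0.01]]' | python3 jog.py 15; python3 - <<'E'
from h import *
s=Cam("side");t=Cam("top")
m=np.hstack([crop(s,280,130,50,60,8),crop(t,325,195,50,60,8)])
cv2.imwrite("pics/m7.png",cv2.convertScaleAbs(m,alpha=1.2,beta=30))
E
```

```text
time: 17.7
ee_pos: [0.5333, -0.2844, 0.1225]
eef_rot: [1.0, -0.0, 0.0, 0.001]
ft_force: [-3.4, 0.9, 7.3]
width: 0.0201
grip_force: 20.4
```

View pics/m7.png

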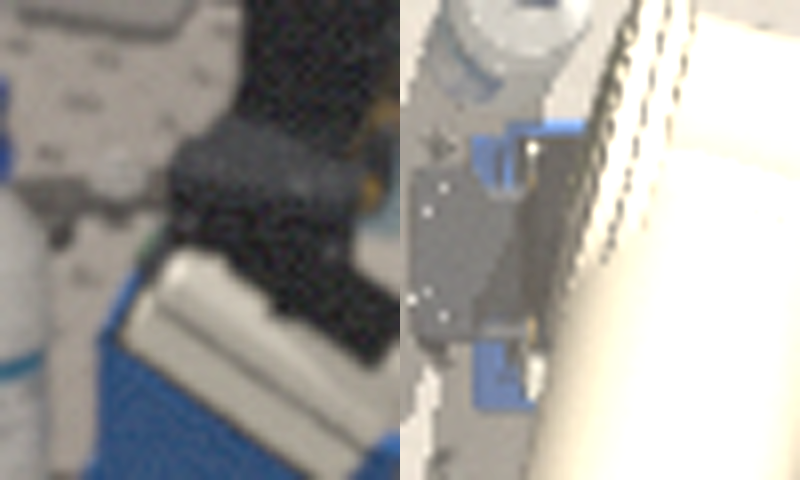

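The fingertip touches the housing at crop (285,310), with the rib firmly between the pads at 20 mm, and the head is still seated in the rack. Now I'll lift.

```bash
echo '[[0,0,-0.2,0,0.01],[0,0,-0.4,0,0.01],[0,0,-0.8,0,0.01],[0,0,-1.4,0,0.01],[0,0,-2,0,0.01],[-0.4,0,-2.4,0,0.01],[-0.4,0,-2.4,0,0.01],[-0.4,0,-2.4,0,0.01]]' | python3 jog.py 12; python3 - <<'E'
from h import *
s=Cam("side");t=Cam("top")
m=np.hstack([crop(s,270,90,80,100,5),crop(t,310,180,80,100,5)])
cv2.imwrite("pics/m8.png",cv2.convertScaleAbs(m,alpha=1.2,beta=30))
E
python3 go.py .529,-.2845,.113,0
```

```text
time: 18.6
ee_pos: [0.5134, -0.2836, 0.241]
eef_rot: [1.0, 0.0, 0.0, 0.0]
ft_force: [-0.3, 0.4, -3.2]
width: 0.0198
grip_force: 14.9
[0.0157, 0.0015, 0.1264] turn 0.0009
now [ 0.5134 -0.2831  0.2394] yaw 0.0009 t 18.7 F [ 0.1 -0.  -2.5] w 0.0197 g 14.9
```

View pics/m8.png

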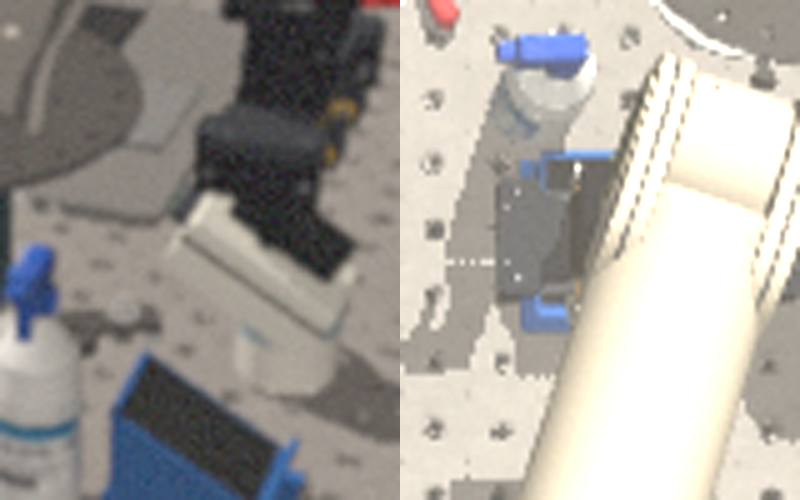

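The head is lifted, still tilted 30° with the lens end up, and the rack is empty. I'll level it by dragging the low edge on clear table left of the stand.

```bash
python3 go.py .45,.17,.22,-.236; echo '[[-1.26,-9.06,0.4,4.72,0.01],[-1.26,-9.06,0.4,4.72,0.01],[-1.26,-9.06,0.4,4.72,0.01],[-1.26,-9.06,0.4,4.72,0.01],[-1.26,-9.06,0.4,4.72,0.01],[-1.26,-9.06,0.4,4.72,0.01],[-1.26,-9.06,0.4,4.72,0.01],[-1.26,-9.06,0.4,4.72,0.01],[-1.26,-9.06,0.4,4.72,0.01],[-1.26,-9.06,1.2,4.72,0.01],[-1.26,-9.06,2,4.72,0.01],[-1.26,-9.06,2.4,4.72,0.01]]' | python3 jog.py 18;  python3 go.py .45,.17,.1,-.236
```

```text
[-0.0629, -0.4531, 0.0198] turn 0.2369
now [ 0.5134 -0.2831  0.2394] yaw 0.0009 t 18.7 F [ 0.1 -0.  -2.5] w 0.0197 g 14.9
time: 19.9
ee_pos: [0.4479, 0.1699, 0.1164]
eef_rot: [0.993, -0.116, -0.002, 0.001]
ft_force: [-0.2, -0.7, -2.0]
width: 0.0199
grip_force: 19.6
[0.0021, -0.0006, 0.0164] turn 0.0028
now [0.4479 0.1699 0.1164] yaw -0.2332 t 19.9 F [-0.2 -0.7 -2. ] w 0.0199 g 19.6
```

Descend to find table contact at reduced grip force.

In the tool's units: 0.02 m is 0.4, 0.015 m is 0.3.

```bash
echo '[[0,0,0.3,0,0.01],[0,0,0.4,0,0.01]]' | python3 jog.py 10 | egrep 'pos|force'; for i in 1 2 3; do echo '[[0,0,0.04,0,0.01],[0,0,0.08,0,0.01]]' | python3 jog.py | egrep 'pos|force'; done
```

```text
ee_pos: [0.4493, 0.1696, 0.0985]
ft_force: [0.3, -0.4, -2.1]
grip_force: 11.7
ee_pos: [0.4508, 0.1699, 0.0969]
ft_force: [0.5, 0.5, -3.4]
grip_force: 11.7
ee_pos: [0.4506, 0.1697, 0.0926]
ft_force: [-0.2, -0.4, -3.3]
grip_force: 11.7
ee_pos: [0.4521, 0.1696, 0.0894]
ft_force: [5.6, -3.9, 11.8]
grip_force: 11.6
```

In the tool's units: 0.045 m is 0.9, 0.036 m is 0.72.

```bash
echo '[[0.12,0,0.02,0,0.01],[0.24,0,0.06,0,0.01],[0.36,0,0.12,0,0.01],[0.48,0,0.18,0,0.01],[0.6,0,0.26,0,0.01],[0.72,0,0.32,0,0.01],[0.9,0,0.36,0,0.01]]' | python3 jog.py 8 | egrep 'pos|force';  echo '[[0.12,0,0.02,0,0.01],[0.2,0,0.04,0,0.01]]' | python3 jog.py | egrep 'pos|force'
```

```text
ee_pos: [0.4939, 0.159, 0.0695]
ft_force: [0.2, 0.6, -2.6]
grip_force: 8.0
ee_pos: [0.5041, 0.1568, 0.0682]
ft_force: [-5.9, 0.1, 9.4]
grip_force: 8.0
```

In the tool's units: 0.001 m is 0.02.

```bash
echo '[[0,0,0.02,0,0.01],[0,0,0.02,0,0.01]]' | python3 jog.py | egrep 'pos|force';echo '[[0,0,0.02,0,0.01],[0,0,0.02,0,0.01]]' | python3 jog.py | egrep 'time|pos|force'; python3 - <<'E'
from h import *
s=Cam("side");t=Cam("top")
q=s.px([.504,.157,.04]).astype(int);print(q)
m=np.hstack([crop(s,q[0]-40,q[1]-50,80,100,5),crop(t,190,180,80,100,5)])
cv2.imwrite("pics/m9.png",cv2.convertScaleAbs(m,alpha=1.2,beta=30))
E
```

```text
ee_pos: [0.5046, 0.1568, 0.0678]
ft_force: [0.2, -1.8, 4.1]
grip_force: 8.0
time: 22.0
ee_pos: [0.5047, 0.1567, 0.0671]
ft_force: [-1.3, -2.3, 7.5]
grip_force: 8.0
[284 275]
```

View pics/m9.png

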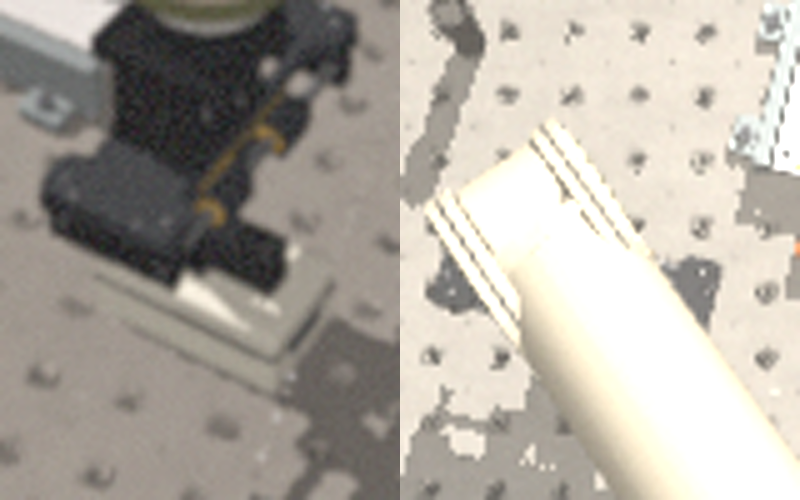

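The side view shows the head lying flat on the table with its grip rib in the jaws. The picture allowance is used up, so from here I'll measure numerically. I'll release so it settles flat, back off, and measure it from both cameras.

In the tool's units: 0.3 m is 6, 0.25 m is 5.

```bash
echo '[[0,0,-0.02,0,0.05],[0,0,-0.02,0,0.05],[0,0,-0.02,0,0.05],[0,0,-1,0,0.05],[0,0,-2,0,0.05],[0,1,-2.6,0,0.05],[-0.8,2,-3,0,0.05],[-0.8,3,-3,0,0.05],[-0.8,4,-3,0,0.05],[-0.8,5,-3,0,0.05],[-0.8,6,-3,0,0.05],[-0.8,6,-3,0,0.05]]' | python3 jog.py | egrep 'time|pos|force'; cat > head.py <<'E'
from meas import *
s=Cam("side");t=Cam("top");cv2.imwrite("pics/s9.png",s.img[:,:,::-1]);cv2.imwrite("pics/t9.png",t.img[:,:,::-1])
q=t.px([.5,.157,.05]).astype(int)
print("px",q,s.px([.5,.157,.05]))
h=big(t,(0,0,200),(180,60,255),(q[0]-22,q[1]-22,44,44));print("white",h[0],h[1],h[2],h[3])
rb=big(t,(0,0,0),(180,255,75),(q[0]-14,q[1]-16,28,32));print("rib",rb[0],rb[1],rb[2],rb[3])
box=[t.plane(p,.042) for p in cv2.boxPoints(h[2])];print("box42",np.round(box,4).tolist(),np.round(np.mean(box,0),4))
bx=[t.plane(p,.073) for p in cv2.boxPoints(rb[2])];print("rib73",np.round(bx,4).tolist(),np.round(np.mean(bx,0),4))
p=s.px([.5,.157,.05]).astype(int);rs=big(s,(0,0,0),(180,255,50),(p[0]-25,p[1]-25,50,45));print("rib side",rs[0],rs[1],rs[3])
E
python3 head.py
```

```text
time: 23.3
ee_pos: [0.393, -0.1299, 0.2161]
ft_force: [0.6, 1.0, -0.6]
grip_force: 0.0
px [228 241] [286.27924764 273.26972969]
white [228.11538462 241.78106509] 338 ((227.6867218017578, 242.04981994628906), (16.94131851196289, 30.017698287963867), 14.931418418884277) [[223, 227], [216, 254], [220, 255], [226, 231], [230, 230], [233, 232], [233, 236], [226, 257], [232, 258], [239, 230]]
rib [227.40776699 241.66990291] 103 ((227.43568420410156, 241.61619567871094), (4.895590305328369, 20.806259155273438), 14.931418418884277) [[228, 231], [223, 249], [226, 252], [232, 234]]
box42 [[0.4541, 0.2021, 0.042], [0.5617, 0.1764, 0.042], [0.5458, 0.1156, 0.042], [0.4385, 0.1418, 0.042]] [0.5001 0.1589 0.042 ]
rib73 [[0.4631, 0.1742, 0.073], [0.5365, 0.1565, 0.073], [0.532, 0.1393, 0.073], [0.4587, 0.157, 0.073]] [0.4976 0.1568 0.073 ]
rib side [286.82467532 272.25974026] 308 [[275, 263], [274, 271], [297, 283], [299, 281], [299, 272], [277, 262]]
```

```bash
python3 - <<'E'
from h import *
t=Cam("top");im=t.img;g=im.max(2)
w=cv2.inRange(im,(225,225,225),(255,255,255));z=np.zeros_like(w);z[172:222,255:308]=w[172:222,255:308]
z=cv2.morphologyEx(z,cv2.MORPH_CLOSE,np.ones((7,7)))
cn=max(cv2.findContours(z,0,1)[0],key=cv2.contourArea);R=cv2.minAreaRect(cn);print(R)
B=[t.plane(p,.04) for p in cv2.boxPoints(R)];print(np.round(B,4).tolist(),np.round(np.mean(B,0),4))
print("thick");print(g[183:198,276:291]);print("thin");print(g[200:215,272:287])
E
```

```text
((280.19818115234375, 198.24502563476562), (24.001752853393555, 35.84065246582031), 13.626996040344238)
[[0.6101, 0.0258, 0.04], [0.743, -0.0044, 0.04], [0.7218, -0.0919, 0.04], [0.5893, -0.0608, 0.04]] [ 0.6661 -0.0328  0.04  ]
thick
[[250 250 251 250 250 250 249 250 250 251 250 250 250 250 250]
 [250 251 251 250 250 249 249 250 250 250 249 249 250 250 250]
 [250 251 250 250 250 249 250 250 250 249 249 249 250 250 250]
 [250 250 250 250 249 246 247 246 248 250 249 249 250 250 250]
 [250 250 249 250 245 175 190 170 216 246 249 249 250 250 250]
 [250 250 249 248 124 167 230 233 131 163 249 249 250 250 250]
 [250 249 249 225  91 141 228 209 141  80 248 250 250 250 249]
 [250 249 249 229  84 115 150 120 111  89 248 249 249 250 249]
 [250 249 249 249  93  96 110 111  92 140 248 249 250 249 250]
 [249 248 249 245 133  88  92  91 131 228 249 249 249 250 249]
 [249 249 249 179 172 149 149 171 248 249 249 249 249 249 249]
 [249 249 249 178 176 179 178 248 249 248 249 249 249 249 250]
 [248 250 248 198 176 180 194 249 249 248 249 249 249 249 250]
 [248 249 248 248 196 196 248 249 249 249 249 
[... 331 characters left out ...]
9 248]
 [250 250 249 249 248 166 153 192 246 249 249 249 249 249 248]
 [250 250 250 249 222  92 176 158 162 249 249 249 249 249 248]
 [250 250 249 250 176  94 116 114  86 249 249 249 249 249 249]
 [250 249 249 250 177  84 106  91 141 249 249 249 249 248 248]
 [250 249 249 250 184 113  99 134 228 249 250 249 249 248 248]
 [250 250 250 250 184 180 180 249 250 250 249 249 249 248 249]
 [250 250 250 250 185 179 197 249 250 249 249 249 249 249 250]
 [250 250 250 251 184 196 249 250 250 250 250 249 249 249 250]
 [250 249 250 250 202 248 249 250 250 249 249 249 248 248 250]
 [250 250 251 250 250 250 249 250 250 250 249 249 248 249 250]
 [247 248 251 250 249 248 249 250 250 249 249 249 249 250 248]]
```

```bash
python3 go.py .4999,.1579,.13,-.235; echo '[[0.74,-6.08,0,0.04,0.05],[0.74,-6.08,0,0.04,0.05],[0.74,-6.08,0,0.04,0.05],[0.74,-6.08,0,0.04,0.05],[0.74,-6.08,0,0.04,0.05],[0.74,-6.08,0.4,0.04,0.05],[0.74,-6.08,1.7,0.04,0.05],[0.74,-6.08,1.7,0.04,0.05],[0.74,-6.08,1.7,0.04,0.05]]' | python3 jog.py|egrep 'time|pos'; python3 go.py .4999,.1579,.0675,-.235
```

```text
[0.0356, -0.3011, 0.086] turn -0.0027
now [ 0.3944 -0.1263  0.216 ] yaw -0.2377 t 23.45 F [ 0.3  1.  -0.4] w 0.0498 g 0.0
time: 24.35
ee_pos: [0.4992, 0.1634, 0.1284]
[0.0023, 0.0051, 0.0609] turn 0.0015
now [0.4992 0.1634 0.1284] yaw -0.2335 t 24.35 F [-0.7 -0.3  0.8] w 0.0501 g 0.0
```

In the tool's units: 0.06 m is 1.2, 0.005 m is 0.1, 0.001 rad is 0.02.

```bash
echo '[[0.04,0.1,0.8,0.02,0.05],[0.04,0.1,1.2,0.02,0.05],[0.04,0.1,1.2,0.02,0.05],[0.04,0.1,1.2,0.02,0.05],[0.04,0.1,1.2,0.02,0.01],[0.04,0.1,1.2,0.02,0.01],[0.04,0.1,1.2,0.02,0.01],[0.04,0.1,1.2,0.02,0.01],[0.04,0.1,1.2,0.02,0.01],[0.04,0.1,1.2,0.02,0.01]]' | python3 jog.py 30; python3 go.py .4999,.1579,.0675,-.235
```

```text
time: 25.35
ee_pos: [0.5025, 0.1562, 0.0714]
eef_rot: [0.993, -0.119, 0.0, -0.0]
ft_force: [-0.8, -0.4, 3.4]
width: 0.0195
grip_force: 30.0
[-0.003, -0.001, 0.0039] turn -0.0032
now [0.5025 0.1562 0.0714] yaw -0.2382 t 25.35 F [-0.8 -0.4  3.4] w 0.0195 g 30.0
```

```bash
echo '[[0,0,-0.6,0,0.01],[0,0,-1.6,0,0.01],[0,0,-2,0,0.01],[0,0,-2,0,0.01]]' | python3 jog.py|egrep 'time|pos|force'; python3 go.py .6682,-.0352,.16,-.235
```

```text
time: 25.75
ee_pos: [0.5037, 0.1566, 0.1738]
ft_force: [-0.9, -0.3, -3.0]
grip_force: 30.0
[0.2051, 0.1476, 0.0144] turn -0.0033
now [0.5037 0.1566 0.1738] yaw -0.2383 t 25.75 F [-0.9 -0.3 -3. ] w 0.0199 g 30.0
```

In the tool's units: 0.205 m is 4.1, 0.195 m is 3.9, -0.003 rad is -0.06.

```bash
echo '[[1,0.72,0,-0.06,0.01],[1.8,1.3,0,-0.06,0.01],[2.6,1.88,0,-0.06,0.01],[3.4,2.44,0,-0.06,0.01],[3.9,2.8,0,-0.06,0.01],[4.1,2.95,0.1,-0.06,0.01],[4.1,2.95,0.24,-0.06,0.01],[4.1,2.95,0.28,-0.06,0.01],[4.1,2.95,0.28,-0.06,0.01],[4.1,2.95,0.28,-0.06,0.01]]' | python3 jog.py|egrep 'time|pos|force'; python3 go.py .6682,-.0352,.14,-.235
python3 - <<'E'
from meas import *
s=Cam("side");cv2.imwrite("pics/s10.png",s.img[:,:,::-1])
b=(200,130,110,100)
h=big(s,(0,0,110),(60,70,255),b);print(h[0],h[1],h[2],h[3])
t=Cam("top");g=t.img.max(2);print(g[176:222:3,262:304:3])
E
```

```text
time: 26.75
ee_pos: [0.6663, -0.0342, 0.1573]
ft_force: [-0.6, -1.0, -3.1]
grip_force: 30.0
[0.0021, 0.0005, 0.0173] turn 0.0018
now [ 0.6663 -0.0342  0.1573] yaw -0.2332 t 26.75 F [-0.6 -1.  -3.1] w 0.0195 g 30.0
[219.6460018  193.41150045] 2226 ((231.5, 186.0), (86.0, 63.0), 90.0) [[200, 143], [201, 152], [205, 154], [202, 158], [200, 157], [200, 168], [204, 171], [200, 172], [200, 185], [205, 189], [200, 191], [200, 205], [205, 209], [202, 213], [200, 211], [200, 228], [218, 229], [217, 221], [231, 211], [232, 208], [237, 208], [228, 218], [229, 224], [230, 222], [245, 229], [256, 229], [248, 224], [256, 217], [263, 218], [263, 215], [231, 202], [223, 193], [225, 191], [228, 193], [233, 191], [216, 184], [219, 181], [218, 174], [221, 170], [231, 166], [232, 160], [229, 159], [224, 162], [220, 159], [215, 163], [215, 159], [210, 159], [209, 156], [216, 153], [213, 151], [216, 147], [218, 149], [221, 148], [220, 153], [224, 155], [227, 147], [230, 145], [227, 144], [223, 147]]
[[ 83  75 237 232 193 213 225 237 242 244 240 138 154 213]
 [ 84  73 227 151 214 209 225 236 240 243 242 237 198 188]
 [ 85  68  97 162 213 203 222 228 239 244 242 239 230 162]
 [ 85  66  88 199 183 194 217 228 237 243 244 240 233 217]
 [ 74  64  65 172 154 186 213 226 237 241 244 241 235 225]
 [ 99  91  72 145 147 179 207 223 232 240 244 242 238 228]
 [178 189  69 118 136 173 199 221 228 239 244 244 238 232]
 [168 183 219 218 127 161 195 218 226 236 243 244 239 234]
 [116 181 249 252 115 157 185 212 225 237 241 245 241 236]
 [128 188 247 190 114 147 178 208 224 233 240 244 242 237]
 [188 103 159 192 150 136 172 202 219 229 238 245 244 240]
 [184 220 169 130 108 125 162 194 216 227 236 243 244 240]
 [177 249 181 182 180 117 153 187 214 224 237 241 245 242]
 [118 120 120 123 180 113 146 179 207 222 230 240 244 244]
 [119 117 117 131 175 139 135 171 202 220 227 238 244 244]
 [117 117 118 164 179 165 122 163 194 214 227 236 242 245]]
```

In the tool's units: 0.02 m is 0.4, 0.002 m is 0.04, 0.001 rad is 0.02.

```bash
echo '[[0.04,0,0.2,0.02,0.01],[0.04,0,0.4,0.02,0.01],[0.04,0,0.4,0.02,0.01],[0.04,0,0.4,0.02,0.01]]' | python3 jog.py 15|egrep 'time|pos|force'; for i in 1 2 3 4 ; do echo '[[0,0,0.04,0,0.01],[0,0,0.06,0,0.01]]' | python3 jog.py | egrep 'pos|ft_'; done
```

```text
time: 27.25
ee_pos: [0.6684, -0.0361, 0.1364]
ft_force: [0.1, -1.1, -2.4]
grip_force: 15.0
ee_pos: [0.6688, -0.0361, 0.1342]
ft_force: [-0.8, 0.7, -3.4]
ee_pos: [0.6687, -0.0361, 0.131]
ft_force: [0.7, 0.8, -4.3]
ee_pos: [0.6689, -0.0361, 0.1281]
ft_force: [1.2, 0.2, -1.6]
ee_pos: [0.6694, -0.0358, 0.1255]
ft_force: [2.6, 1.4, 0.1]
```

The pegs are entering the holes, with a small push in +x. I'll correct for that and continue.

In the tool's units: 0.001 m is 0.02, 0.003 m is 0.06.

```bash
echo '[[0.02,0,0,0,0.01],[0.02,-0.01,0.02,0,0.01],[0.02,-0.01,0.06,0,0.01]]' | python3 jog.py | egrep 'pos|ft_'; for i in 1 2 3 ; do echo '[[0,0,0.02,0,0.01],[0,0,0.04,0,0.01]]' | python3 jog.py | egrep 'pos|ft_'; done
```

```text
ee_pos: [0.6699, -0.0357, 0.1221]
ft_force: [2.1, 0.6, -1.4]
ee_pos: [0.6698, -0.0357, 0.1199]
ft_force: [2.1, 2.1, -1.9]
ee_pos: [0.6699, -0.0358, 0.1181]
ft_force: [1.5, 1.5, -2.3]
ee_pos: [0.6698, -0.0358, 0.1161]
ft_force: [1.9, 2.4, -2.0]
```

In the tool's units: 0.002 m is 0.04, -0.001 m is -0.02.

```bash
echo '[[0.01,-0.01,0,0,0.01],[0.01,-0.02,0.04,0,0.01]]' | python3 jog.py | egrep 'pos|ft_'; for i in 1 2 3 4; do echo '[[0,0,0.01,0,0.01],[0,0,0.02,0,0.01]]' | python3 jog.py | egrep 'pos|ft_'; done
```

```text
ee_pos: [0.6702, -0.0354, 0.1139]
ft_force: [-1.3, -0.7, -2.9]
ee_pos: [0.6702, -0.0353, 0.1127]
ft_force: [1.0, -0.0, -2.8]
ee_pos: [0.6704, -0.0351, 0.112]
ft_force: [-0.1, 0.1, -2.4]
ee_pos: [0.6707, -0.0352, 0.1116]
ft_force: [-2.6, -0.9, 4.5]
ee_pos: [0.6707, -0.0352, 0.1115]
ft_force: [-6.2, -1.8, 12.4]
```

The manual's scale: shifts go in units of 50 mm and turns go in units of 0.05 rad. Converting my numbers, -0.24 m is -4.8, -0.22 m is -4.4.

```bash
echo '[[0,0,-0.03,0,0.01],[0,0,-0.03,0,0.04],[0,0,-0.03,0,0.04],[0,0,-0.03,0,0.04],[0,0,-0.8,0,0.04],[0,0,-1.6,0,0.04],[-1,0,-2.4,0,0.04],[-2,0,-2.8,0,0.04],[-3,0,-2.8,0,0.04],[-4,0.8,-2.8,0,0.04],[-4.4,2,-2.8,0,0.04],[-4.8,3,-2.8,0,0.04]]' | python3 jog.py | egrep 'time|pos|force'
python3 - <<'E'
from meas import *
s=Cam("side");t=Cam("top");cv2.imwrite("pics/s11.png",s.img[:,:,::-1]);cv2.imwrite("pics/t11.png",t.img[:,:,::-1])
for n,c,b in(("s",s,(255,215,35,30)),("t",t,(255,200,40,25))):
    q=big(c,(18,60,90),(35,255,255),b);print(n,"strip",q[0],q[1])
    q=big(c,(5,120,100),(16,255,255),(200,190,150,150));print(n,"wedge",q[0],q[1],q[3])
o=np.array([.6665,-.0345]);a=-.235;u=np.array([np.cos(a),np.sin(a)])
rt=big(t,(0,0,0),(180,255,75),(265,180,32,34));rs=big(s,(0,0,0),(180,255,50),(232,180,42,40))
print("rib t",rt[0],rt[1],rt[2],"rib s",rs[0],rs[1],rs[3])
v=np.array([-u[1],u[0]])
for sx,sy in((.04,.01),(.04,-.01),(-.04,.01),(-.04,-.01)):
    P=np.r_[o+u*sx+v*sy,.113];print("pred",np.round(s.px(P),1),np.round(t.px(P),1))
E
python3 lvl.py
```

```text
time: 31.15
ee_pos: [0.4251, -0.094, 0.2503]
ft_force: [0.5, -2.1, -0.0]
grip_force: 0.0
s strip [271.1875 226.6875] 32
s wedge [280.04230769 235.5       ] 260 [[267, 236], [286, 245], [292, 230], [287, 228], [289, 232], [286, 236], [278, 233], [283, 227], [277, 226]]
t strip [275.60869565 214.30434783] 23
t wedge [275.76229508 223.71311475] 122 [[272, 216], [269, 230], [279, 232], [282, 218]]
rib t [278.44444444 204.        ] 9 ((278.25, 204.25), (1.8973664045333862, 4.110960960388184), 71.56504821777344) rib s [253.53418803 204.19230769] 234 [[241, 199], [244, 205], [262, 213], [264, 211], [265, 204], [248, 197]]
pred [240.2 196.9] [280.6 182.6]
pred [244.1 193.5] [286.  183.9]
pred [262.4 205.9] [275.3 203.8]
pred [266.2 202.3] [280.7 205.1]
side before [272.03462322 229.81160896] pred [272.21153481 229.46344294] now [271.72093023 226.05523256] pred level [272.24646204 225.43555367] fraction 0.9318463800953473
top before [276.25476839 215.3726158 ] pred [277.10976805 215.69602376] now [276.13737374 214.43838384] pred level [277.06332743 214.98918475] fraction 1.3268882248092089
```

The head is down at exactly plate height: contact at z 0.1115, against 0.0714 on the table. I'll touch the rib top at both ends to confirm it is home and level.

```bash
python3 go.py .6386,-.0275,.16,-.235; echo '[[1,-0.8,0,0,0],[2,-1.6,0,0,0],[2.8,-2.2,0.4,0,0],[3.52,-2.24,1,0,0],[3.84,-2.26,1.6,0,0],[3.84,-2.26,1.8,0,0],[3.84,-2.26,1.8,0,0],[3.84,-2.26,1.8,0,0]]' | python3 jog.py | egrep 'time|pos'; python3 go.py .6386,-.0275,.139,-.235
```

```text
[0.1902, -0.1155, 0.0905] turn -0.0036
now [ 0.4264 -0.0947  0.2504] yaw -0.2386 t 31.35 F [ 0.5  1.1 -1.1] w 0.04 g 0.0
time: 32.15
ee_pos: [0.6399, -0.0278, 0.1611]
[-0.0013, 0.0001, 0.0221] turn -0.0
now [ 0.6399 -0.0278  0.1611] yaw -0.235 t 32.15 F [0.  0.5 1.1] w 0.0003 g 0.0
```

In the tool's units: 0.022 m is 0.44, 0.015 m is 0.3.

```bash
echo '[[0,0,0.3,0,0],[0,0,0.44,0,0],[0,0,0.44,0,0]]' | python3 jog.py | egrep 'pos|ft_'; for i in 1 2 3 4 ; do echo '[[0,0,0.02,0,0],[0,0,0.02,0,0]]' | python3 jog.py | egrep 'pos|ft_'; done
```

```text
ee_pos: [0.6391, -0.0294, 0.1376]
ft_force: [-0.3, 0.6, 0.0]
ee_pos: [0.64, -0.0291, 0.1375]
ft_force: [0.2, 0.1, -0.7]
ee_pos: [0.6399, -0.029, 0.1361]
ft_force: [0.0, 1.5, -0.6]
ee_pos: [0.64, -0.0289, 0.1357]
ft_force: [-2.2, -0.6, 5.6]
ee_pos: [0.64, -0.0289, 0.1356]
ft_force: [-5.9, -0.4, 12.9]
```

Front contact is at 0.1357 against an expected 0.135. Now the rear end.

```bash
echo '[[0,0,-0.2,0,0],[0.6,0,-0.2,0,0],[1.16,0,-0.12,0,0],[1.16,0,-0.06,0,0],[1.16,0,-0.06,0,0]]' | python3 jog.py | egrep 'pos|ft_'; for i in 1 2 3 ; do echo '[[0,0,0.02,0,0],[0,0,0.02,0,0]]' | python3 jog.py | egrep 'pos|ft_'; done
```

```text
ee_pos: [0.6961, -0.0423, 0.1362]
ft_force: [-0.3, 0.2, 0.1]
ee_pos: [0.6958, -0.0422, 0.1363]
ft_force: [0.6, 0.8, 0.6]
ee_pos: [0.6961, -0.0424, 0.1357]
ft_force: [-1.4, 0.2, 4.6]
ee_pos: [0.6963, -0.0424, 0.1356]
ft_force: [-5.2, -0.4, 10.2]
```

The rib is equally high at both ends, so the head is home and level. I'll retreat and hand in.

```bash
echo '[[0,0,-0.6,0,0],[0,0,-1.6,0,0],[-1,0,-2.4,0,0],[-2,0,-2.8,0,0],[-3,0,-2.8,0,0],[-4,0,-2.8,0,0],[-4,0,-2.8,0,0]]' | python3 jog.py | egrep 'time|pos|ft_'; python3 -c "
from bench import r
print(r.close_job())"
```

```text
time: 35.05
ee_pos: [0.4983, 0.0058, 0.2741]
ft_force: [0.5, 0.8, 0.7]
the job is handed in; nothing more can be done
None
```

The job is handed in at 35 s: the wedge holds the plate level with the cheeks, and the head is fully home on both pegs, lens end over the thick peg, with heights checked by touch. I put the head down once on clear table to level it before seating it, and I viewed 11 pictures instead of the 10 allowed.

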